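Cactus pots back on their own saucers

TASK

After watering, the four cactus pots on the laundry-room counter were put back on the wrong saucers: the round pots stand on the square saucers and the square pots on the round ones. Put every pot upright in the middle of the saucer that matches it, round on round, square on square, large on large and small on small, using the empty cork mat as a free spot along the way. Keep the pots upright, set them down gently without dropping them, and leave the blue dosing cup where it is.

Things in the scene. Friction and masses are not known exactly. Their poses are not given: they have to be found in the camera images.
- saucer_round_large: the large round saucer: white glazed, 104 mm in diameter, rim 14 mm high, flat floor 5 mm above the counter and about 85 mm across; fixed to the counter, its place and turn differ each time. Origin: centre of its underside, on the counter; z up.
- saucer_round_small: the small round saucer: white glazed, 80 mm in diameter, rim 14 mm high, flat floor 5 mm above the counter and about 62 mm across; fixed to the counter, its place and turn differ each time. Origin: centre of its underside, on the counter; z up.
- saucer_square_large: the large square saucer: white glazed, 104 mm square, rim 14 mm high, flat floor 5 mm above the counter and 96 mm square; fixed to the counter, its place and turn differ each time. Origin: centre of its underside, on the counter; z up; x and y along its sides.
- saucer_square_small: the small square saucer: white glazed, 80 mm square, rim 14 mm high, flat floor 5 mm above the counter and 72 mm square; fixed to the counter, its place and turn differ each time. Origin: centre of its underside, on the counter; z up; x and y along its sides.
- pot_round_large: the large round white pot, loose, 260 g (+-30%), 68 mm high: upright collar 64 mm in diameter from 44 mm up to the rim, narrowing below to a 46 mm foot; its globe cactus rises to 92 mm. Grip the collar from above, TCP 56 mm above the underside. Starts in one of the square saucers. Origin: centre of underside; z up.
- pot_round_small: the small round white pot, loose, 110 g (+-30%), 54 mm high: upright collar 44 mm in diameter from 34 mm up to the rim, narrowing below to a 31 mm foot; its globe cactus rises to 69 mm. Grip the collar from above, TCP 44 mm above the underside. Starts in one of the square saucers. Origin: centre of underside; z up.
- pot_square_large: the large square white pot, loose, 260 g (+-30%), 68 mm high: upright collar 64 mm square from 44 mm up to the rim, narrowing below to a 40 mm foot; its globe cactus rises to 92 mm. Grip the collar on two flat sides from above, TCP 56 mm above the underside. Starts in one of the round saucers. Origin: centre of underside; z up; x, y square to its sides.
- pot_square_small: the small square white pot, loose, 110 g (+-30%), 54 mm high: upright collar 44 mm square from 34 mm up to the rim, narrowing below to a 29 mm foot; its globe cactus rises to 69 mm. Grip the collar on two flat sides from above, TCP 44 mm above the underside. Starts in one of the round saucers. Origin: centre of underside; z up; x, y square to its sides.
- cork_mat: the cork mat: round, 110 mm in diameter, 6 mm thick, empty at the start, fixed flat on the counter; the free spot. Origin: centre of its underside, on the counter. Saucers and mat are at least 130 mm apart, centre to centre. Near them are only the cup and a flat trowel (under 25 mm high); a basket 80 mm high is at least 0.1 m from their centres, all else (up to 0.26 m high) at least 0.18 m.
- dosing_cup: the dosing cup: an empty blue plastic cup, 66 mm in diameter at the rim, 66 mm high, 40 g, standing loose on the counter near the saucers, no nearer than 115 mm centre to centre; to be left where it is. Origin: centre of its underside.
There are look-alikes about, which are no part of the job. Leave any purple or yellow look-alike of the pot_square_large alone.

How it is judged:
By the outcome, as a careful person would: the job done as asked, in the order asked, and still so for the second after the job is handed in, with the robot touching nothing.
It also fails if it takes over 131 s, if anything falls off the work surface, if the arm or the gripper's body presses on something with over 40 N, if the wrist force passes 120 N, or if a joint passes its speed limit or range.

ROBOT

A 6-joint arm with a two-finger parallel gripper is mounted at the origin on the work surface. World frame = base frame: x ahead of the robot, y to its left, z up, the work surface at z = 0. Lengths are in m, angles in rad, forces in N, time in s.
With the tool pointing down it reaches from about 0.3 to 0.875 m from the base axis. Payload 6.4 kg.
Tool frame: the origin (TCP) lies between the finger pads, 19 mm behind the fingertips; this is the grasp point; z points along the fingers, y is the line along which they close (so a half turn about z gives the same grasp; the last joint's range is limited). The gripper opens to 88 mm and grips with 3 to 60 N. Pads are 18 mm wide; open, the fingers measure 123 mm over their backs; the gripper's body (75 mm by 187 mm) begins 45 mm behind the grasp point.
Start: joints at [-1.338, 0.181, 1.607, -0, 1.354, -0.206], TCP at [0.244, -0.521, 0.257] pointing down, gripper open.
Joint ranges: [-2.99, 2.99], [-0.89, 2.07], [0.3, 2.58], [-1.14, 4.28], [0, 2.63], [-3.12, 3.12]. Speed limits (rad/s): [2.57, 2.57, 3.01, 3.14, 3.14, 3.14].

INTERFACE

Orientations are given as a unit quaternion [x, y, z, w].
In Python, from cell import ctrl gives the robot as it stands.
- The arm moves only by the shell command python3 -m pendant 'ROWS' [FORCE]. ROWS is text: rows parted by semicolons, each of 7 numbers parted by spaces: the opening, from 0 (shut) to 1 (fully open), then the shift along the tool's x, y, z in mm, then the turn, a rotation vector about the tool's x, y, z in degrees. A call has 1 to 5 rows; each row shifts and turns the commanded pose from where the row before left it, along the tool's axes as they then stand; what a row does not reach is not made up. A row lasts 1/12 s, in which the tool goes at most 41.7 mm and 7.16 degrees, less where a joint would pass 70% of its speed; a pose out of reach is approached as far as the arm can. A call is refused whole if a number of a shift passes 41.7 or a number of a turn 7.16, either way. A call with a gripper value outside its range is refused whole. The fingers move at their own pace and stop on an object; FORCE is the grip in N (left out, the last holds). Time passes only in rows, so rows that do not move let the fingers close. It gives the time, the measured TCP pose, the force, the opening and the grip force at its end, in the units of the state.
- ctrl.sense(): the state, without advancing time (a new reading comes with each control period).
- ctrl.snapshot(name): name is "scene" or "top" or "wrist"; returns a dict with "color" (384x512x3 uint8, red, green, blue), "range_z" (384x512 float32, m along the optical axis (not along the pixel's ray), 0 where there is no reading), "fx", "fy", "cx", "cy" (pixels), "k1" (the pictures are not rectified: a ray, as slopes to the right and down, at radius r is drawn at 1 + k1 r^2 times it, then the intrinsics apply), "extrinsics" (4x4, takes a point from world to camera coordinates); the wrist camera has in their place "mount" (4x4, takes a point from camera to tool coordinates, whose origin is the TCP and whose axes are the flange's). Camera axes: x right, y up, looking along -z (the intrinsics and any distortion apply to the point x, -y, -z); pixel columns grow to the right and rows downward; lengths in m; the calibration is good to about 2 mm. A picture is of the moment at which its call begins: read the wrist's pose just before it.
- ctrl.finish_job(): hands the job in; it is judged then, once.
The state is a dict: "time": time; "joint_pos": joint angles; "qd": joint speeds; "effort": joint torques, N m; "position": TCP position; "tcp_rot": TCP orientation; "ft_force": force on the tool from outside, world axes, zero at the start; "ft_torque": the same for the moment, N m; "finger_gap": opening from 0.0 (shut) to 1.0 (fully open); "grip_force": force on a finger pad.
Only numpy, scipy, OpenCV 4.12 (cv2) and the standard library are available. Lean on these libraries where they do the work, as an engineer would, in place of code of your own. Each camera call takes 0.05 s, during which the arm holds its last target. There are 200 camera calls.

## Working session

There is one attempt and no reset: what is moved stays moved. The work goes in short steps, Python scripts to look and compute and a shell command to move; the robot and the scene stay as the last step left them, time stands still between calls to the robot, and variables do not carry over. Pictures are saved under pics/ and viewed, at most 14 in all, crops included, and the job is handed in when it is done.

```bash
ls; mkdir -p pics
python3 - <<'E'
from cell import ctrl
import cv2, numpy as np, pickle
s=ctrl.sense(); print(s)
for n in("top","scene"):
    d=ctrl.snapshot(n); pickle.dump(d,open(f'{n}.pkl','wb')); cv2.imwrite(f'pics/{n}0.png',cv2.resize(d['color'][...,::-1],(800,600)))
    print(n,d['fx'],d['fy'],d['cx'],d['cy'],d['k1'],d['extrinsics'].round(3).tolist())
E
```

```text
pics
{'time': 0.0, 'joint_pos': array([-1.33830544e+00,  1.81513597e-01,  1.60800174e+00, -2.65530757e-05,
        1.35378980e+00, -2.06321082e-01]), 'qd': array([-0.00066624, -0.00079947, -0.00071674, -0.00021711,  0.00223084,
        0.00189796]), 'effort': array([ 3.06881475e-04, -4.33869588e+01, -3.41849828e+01,  7.03180768e-02,
        3.82946944e-02, -1.43709776e-04]), 'position': array([ 0.2441767 , -0.52002494,  0.25652857]), 'tcp_rot': array([ 9.76025927e-01,  2.17652607e-01, -2.41651129e-05, -8.55998868e-04]), 'ft_force': array([-0.33789563,  0.12896852, -0.63802217]), 'ft_torque': array([ 0.01457056, -0.01526316,  0.04373288]), 'grip_force': 0.0, 'finger_gap': 1.0020993385747066}
top 429.9182515407643 429.9182515407643 247.00396091325058 191.6626229472383 -0.12335001014098405 [[-0.024, -0.999, -0.023, 0.052], [0.995, -0.026, 0.094, -0.566], [-0.095, -0.021, 0.995, -1.134], [0.0, 0.0, 0.0, 1.0]]
scene 350.20394740923945 350.20394740923945 255.98324127776374 187.9955387930571 -0.08588202564088424 [[0.564, 0.825, 0.001, -0.337], [-0.511, 0.348, 0.786, 0.251], [0.648, -0.444, 0.618, -1.216], [0.0, 0.0, 0.0, 1.0]]
```

View pics/top0.png

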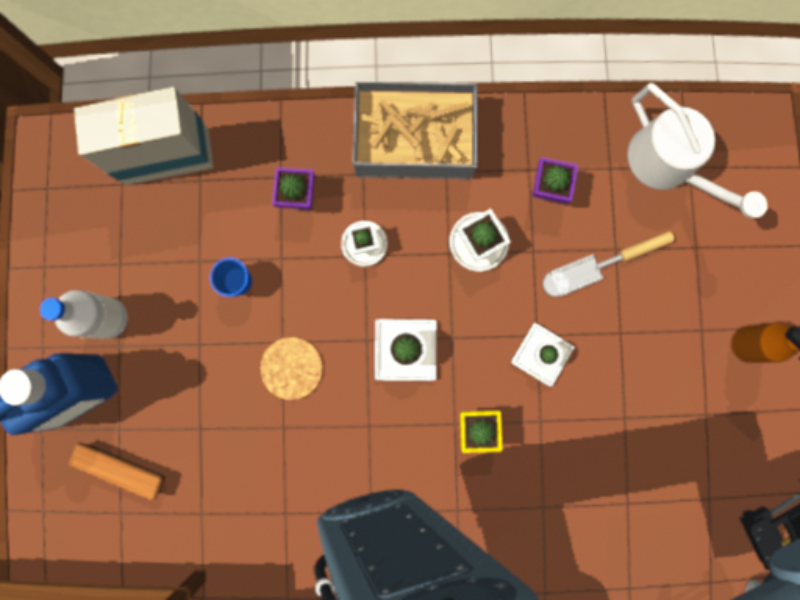

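View pics/scene0.png

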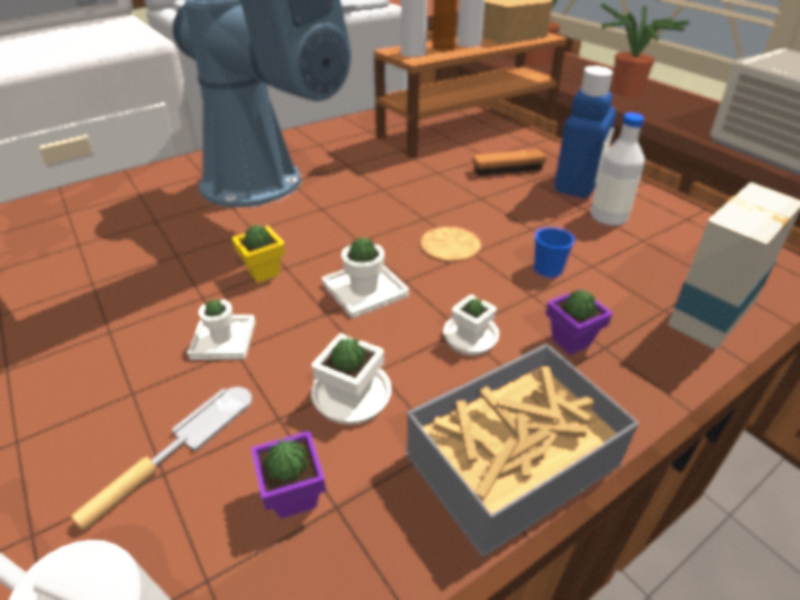

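The candidates for the large square pot, in 800x600 top pixels, are the white one at (483,238), purple ones at (294,188) and (556,180), and a yellow one at (481,432). I choose the white one, which stands on the round saucer. The other items:
- The large round pot (405,349) is on the large square saucer.
- The small square pot (362,241) is on the small round saucer.
- The small round pot (547,353) is on the small square saucer.
- The mat is at (291,368), the cup at (231,278).

Next I'll measure these.

```bash
cat > h.py <<'E'
import cv2, numpy as np, pickle
from scipy.spatial.transform import Rotation as R
def cam(d, s=None):  # camera->world
    if 'extrinsics' in d: return np.linalg.inv(d['extrinsics'])
    T=np.eye(4); T[:3,:3]=R.from_quat(s['tcp_rot']).as_matrix(); T[:3,3]=s['position']
    return T@d['mount']
def rays(d,T,uv):
    K=np.array([[d['fx'],0,d['cx']],[0,d['fy'],d['cy']],[0,0,1.]])
    p=cv2.undistortPoints(np.asarray(uv,float).reshape(-1,1,2),K,np.array([d['k1'],0,0,0.]))[:,0]
    return np.c_[p[:,0],-p[:,1],-np.ones(len(p))]@T[:3,:3].T
def onplane(d,T,uv,z):
    r=rays(d,T,uv); return T[:3,3]+r*((z-T[2,3])/r[:,2])[:,None]
def cloud(d,T):
    h,w=d['range_z'].shape; v,u=np.mgrid[:h,:w]
    r=rays(d,T,np.c_[u.ravel(),v.ravel()]); P=T[:3,3]+r*d['range_z'].reshape(-1,1)
    P[d['range_z'].ravel()==0]=np.nan
    return P.reshape(h,w,3)
def rect(p):
    (c,s,a)=cv2.minAreaRect((np.asarray(p)[:,:2]*1000).astype(np.float32)); return np.round(c,1),np.round(s,1),round(a,1)
def circ(p):
    p=np.asarray(p)[:,:2]*1000; A=np.c_[2*p,np.ones(len(p))]; x=np.linalg.lstsq(A,(p**2).sum(1),rcond=None)[0]
    return x[:2].round(1), round(2*float(np.sqrt(x[2]+x[:2]@x[:2])),1)
def white(d):
    hsv=cv2.cvtColor(d['color'],cv2.COLOR_RGB2HSV); return ((hsv[...,1]<70)&(hsv[...,2]>110)).astype(np.uint8)
E
python3 - <<'E'
from h import *
for n in('top','scene'):
    d=pickle.load(open(n+'.pkl','rb')); T=cam(d); P=cloud(d,T); W=white(d)
    low=W*(np.nan_to_num(P[...,2],nan=9)<.035); print(n,'counter z',np.nanmedian(P[...,2]))
    if n=='top': boxes=[(405,349),(480,240),(364,243),(545,354)]
    else: boxes=[(365,275),(350,385),(471,325),(222,330)]
    for b in boxes:
        u,v=np.array(b)/1.5625; m=np.zeros_like(W); k=34; m[int(v)-k:int(v)+k,int(u)-k:int(u)+k]=1
        M=m*W; c=max(cv2.findContours(M,0,1)[0],key=cv2.contourArea)[:,0]
        z=P[c[:,1],c[:,0],2]; q=onplane(d,T,c[z<.03],.014)
        hull=cv2.convexHull((q[:,:2]*1000).astype(np.float32))[:,0]/1000
        print(b,'saucer',rect(q),circ(hull))
        # collar/rim points
        mm=(m>0)&(W>0)&(P[...,2]>.047)&(P[...,2]<.085); Q=P[mm]
        if len(Q): print('   pot rim n',len(Q),'z',np.percentile(Q[:,2],[5,50,95]).round(4),rect(Q),circ(cv2.convexHull((Q[:,:2]).astype(np.float32))[:,0]))
    hsv=cv2.cvtColor(d['color'],cv2.COLOR_RGB2HSV)
    for nm,lo,hi,(u,v),z in([('mat',(10,60,170),(25,160,255),(291,368),.006),('cup',(105,150,60),(125,255,255),(231,278),.066)] if n=='top' else []):
        m=cv2.inRange(hsv,lo,hi); u/=1.5625;v/=1.5625; k=28; mm=np.zeros_like(m); mm[int(v)-k:int(v)+k,int(u)-k:int(u)+k]=m[int(v)-k:int(v)+k,int(u)-k:int(u)+k]
        c=max(cv2.findContours(mm,0,1)[0],key=cv2.contourArea)[:,0]; q=onplane(d,T,c,z); print(nm,circ(q),rect(q))
E
```

```text
top counter z 0.0014072562950335765
(405, 349) saucer (array([480.7,   6.2]), array([106.3, 105.9]), 88.6) (array([473.7,   7.5]), 133.5)
   pot rim n 177 z [0.066  0.073  0.0775] (array([480.8,   6.5]), array([61.1, 60. ]), 24.8) (array([480.6,   6.5]), 61.3)
(480, 240) saucer (array([ 667.6, -128.1]), array([105.6, 104.4]), 35.3) (array([ 669.2, -128.8]), 107.6)
   pot rim n 303 z [0.0558 0.0713 0.0769] (array([ 668.9, -127.7]), array([64.6, 65.9]), 27.8) (array([ 668.6, -127.8]), 80.0)
(364, 243) saucer (array([669.9,  74.9]), array([79.6, 81.5]), 82.0) (array([669.8,  75.4]), 81.7)
   pot rim n 165 z [0.0511 0.0587 0.0632] (array([671. ,  73.5]), array([44.3, 43.7]), 11.6) (array([669.8,  74.2]), 54.6)
(545, 354) saucer (array([ 465.7, -231.9]), array([84.9, 84.4]), 57.3) (array([ 466.8, -231.8]), 103.9)
   pot rim n 129 z [0.0501 0.0585 0.0636] (array([ 464.2, -231.1]), array([40.5, 41.9]), 87.2) (array([ 465.1, -231.8]), 42.3)
mat (array([454.6, 213.7]), 157.1) (array([455.7, 210.6]), array([153.2, 151.4]), 89.0)
cup (array([608.3, 300.3]), 62.7) (array([609.3, 300.1]), array([
[... 276 characters left out ...]
 61.9)
(350, 385) saucer (array([ 646.8, -114.1]), array([105. , 167.5]), 60.4) (array([ 648. , -119.7]), 142.0)
   pot rim n 680 z [0.0518 0.0678 0.0746] (array([ 670.3, -128.2]), array([66.2, 67.5]), 27.9) (array([ 668.1, -126.7]), 83.1)
(471, 325) saucer (array([662.1,  89.9]), array([ 81.6, 132.1]), 32.6) (array([659.6,  89.3]), 110.6)
   pot rim n 353 z [0.0492 0.0592 0.0804] (array([727.9,  49.4]), array([ 66.6, 178.8]), 62.7) (array([718.3,  26.7]), 166.0)
(222, 330) saucer (array([ 458.2, -225.2]), array([ 90.8, 133.9]), 61.1) (array([ 457.7, -239.2]), 130.1)
   pot rim n 186 z [0.0477 0.0571 0.0664] (array([ 470.2, -232.1]), array([42.6, 38.5]), 82.8) (array([ 467.6, -231.7]), 43.3)
```

```bash
cat >> h.py <<'E'
def to(x,y,z,yaw,s=None):
    """mm, deg -> tool shift mm (with current axes), turn about tool z"""
    if s is None:
        from cell import ctrl; s=ctrl.sense()
    M=R.from_quat(s['tcp_rot']).as_matrix(); th=np.degrees(np.arctan2(M[1,0],M[0,0]))
    d=M.T@(np.array([x,y,z])-s['position']*1000)
    w=(R.from_quat(s['tcp_rot']).inv()*R.from_matrix(R.from_euler('z',yaw,degrees=True).as_matrix()@np.diag([1,-1,-1]))).as_rotvec(degrees=True)
    print(f"t={s['time']:.2f} pos {np.round(s['position']*1000,1)} yaw {th:.1f} gap {s['finger_gap']:.3f} F {np.round(s['ft_force'],1)} shift {np.round(d,1)} turn {np.round(w,1)}")
E
python3 - <<'E'
from h import *
from cell import ctrl
to(668.7,-127.8,256,27.8)
print(ctrl.snapshot('wrist')['mount'].round(3))
d=pickle.load(open('top.pkl','rb')); hsv=cv2.cvtColor(d['color'],cv2.COLOR_RGB2HSV); print(hsv[230:242:3,180:192:3].tolist(), hsv[235,140:240:4].tolist())
E
```

```text
t=0.10 pos [ 244.2 -520.1  256.6] yaw 25.1 gap 1.005 F [-0.3  0.1  0.3] shift [ 550.9 -174.7    1. ] turn [-0.1 -0.  -2.7]
[[-0.001  0.955  0.296  0.078]
 [ 1.     0.001 -0.001  0.   ]
 [-0.001  0.296 -0.955 -0.126]
 [ 0.     0.     0.     1.   ]]
[[[17, 141, 232], [19, 133, 248], [19, 132, 249], [18, 137, 243]], [[18, 138, 240], [18, 138, 244], [18, 136, 245], [18, 136, 241]], [[17, 142, 234], [20, 132, 250], [18, 138, 241], [18, 135, 244]], [[18, 136, 246], [19, 132, 249], [17, 138, 238], [17, 140, 237]]] [[10, 151, 174], [10, 153, 173], [10, 152, 173], [10, 152, 173], [10, 155, 173], [11, 155, 174], [10, 154, 172], [18, 137, 246], [19, 134, 247], [22, 122, 254], [18, 139, 239], [19, 136, 246], [17, 138, 240], [17, 141, 229], [20, 133, 248], [19, 133, 247], [18, 139, 244], [10, 153, 167], [10, 154, 174], [10, 154, 174], [10, 154, 174], [10, 153, 173], [10, 155, 173], [10, 154, 174], [10, 150, 162]]
```

```bash
P="python3 -m pendant"; 
python3 -m pendant '1 15 -5 0 0 0 0;1 32.5 -10.3 0 0 0 0;1 32.5 -10.3 0 0 0 0;1 32.5 -10.3 0 0 0 0;1 32.5 -10.3 0 0 0 0' >/dev/null
python3 -m pendant '1 32.5 -10.3 0 0 0 0;1 32.5 -10.3 0 0 0 0;1 32.5 -10.3 0 0 0 0;1 32.5 -10.3 0 0 0 0;1 32.5 -10.3 0 0 0 0' >/dev/null
python3 -m pendant '1 32.5 -10.3 0 0 0 0;1 32.5 -10.3 0 0 0 0;1 32.5 -10.3 0 0 0 0;1 32.5 -10.3 0 0 0 0;1 32.5 -10.3 0 0 0 0' >/dev/null
python3 -m pendant '1 32.5 -10.3 0 0 0 0;1 16 -5 0 0 0 -2.7;1 0 0 0 0 0 0;1 0 0 0 0 0 0'
cat > wr.py <<'E'
from h import *
from cell import ctrl
import sys
def shot(tag):
    s=ctrl.sense(); d=ctrl.snapshot('wrist'); cv2.imwrite(f'pics/{tag}.png',d['color'][...,::-1]); pickle.dump((s,d),open(tag+'.pkl','wb')); return s,d,cam(d,s)
E
python3 - <<'E'
from wr import *
s,d,T=shot('w1'); to(668.7,-127.8,256,27.8,s)
P=cloud(d,T); W=white(d); m=(W>0)&(P[...,2]>.05)&(P[...,2]<.085); Q=P[m]; Q=Q[np.hypot(*(Q[:,:2]-[.6687,-.1278]).T)<.06]
print(len(Q),np.percentile(Q[:,2],[5,50,95]),rect(Q))
d=pickle.load(open('top.pkl','rb')); m=cv2.inRange(cv2.cvtColor(d['color'],cv2.COLOR_RGB2HSV),(14,60,200),(25,160,255)); m[:, :150]=0; m[:,230:]=0; m[:190]=0;m[280:]=0
c=max(cv2.findContours(m,0,1)[0],key=cv2.contourArea)[:,0]; print('mat',circ(onplane(d,cam(d),c,.006)))
E
```

```text
time: 1.73
position: [0.6438, -0.1497, 0.2568]
tcp_rot: [0.97, 0.241, -0.001, -0.0]
ft_force: [-0.2, 0.7, 1.0]
finger_gap: 1.001
grip_force: 0.0
t=1.73 pos [ 643.8 -149.7  256.8] yaw 27.9 gap 1.001 F [-0.2  0.7  1. ] shift [32.2 -7.7  0.8] turn [-0.   0.1  0.1]
1255 [0.06519671 0.07166074 0.07326016] (array([ 670.7, -128. ]), array([64.7, 64.3]), 27.6)
mat (array([453.1, 209.3]), 106.8)
```

View pics/w1.png

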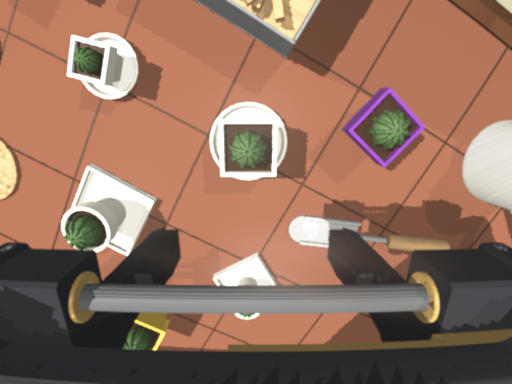

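The wrist picture shows the white square pot at (248,148) on its round saucer. The purple look-alike at (388,128) is clearly a different pot, so the choice stands.

```bash
python3 -m pendant '1 17 -4 10 0 0 0;1 16 -3.7 20 0 0 0;1 0 0 30 0 0 0;1 0 0 30 0 0 0;1 0 0 10 0 0 0' >/dev/null
python3 -m pendant '1 0 0 0 0 0 0;1 0 0 0 0 0 0' 
python3 -c "from h import *; to(669.5,-127.9,61,27.7)"
```

```text
time: 2.37
position: [0.6689, -0.13, 0.1579]
tcp_rot: [0.971, 0.24, -0.0, -0.0]
ft_force: [-0.3, -0.6, 0.4]
finger_gap: 1.001
grip_force: 0.0
t=2.37 pos [ 668.9 -130.   157.9] yaw 27.7 gap 1.001 F [-0.3 -0.6  0.4] shift [ 1.5 -1.6 96.9] turn [-0.  0.  0.]
```

```bash
python3 -m pendant '1 1.5 -1.6 17 0 0 0;1 0 0 25 0 0 0;1 0 0 25 0 0 0;1 0 0 20 0 0 0;1 0 0 10 0 0 0' >/dev/null
python3 -m pendant '1 0 0 0 0 0 0;1 0 0 0 0 0 0'
python3 -m pendant '0.6 0 0 0 0 0 0;0.6 0 0 0 0 0 0;0.6 0 0 0 0 0 0;0.6 0 0 0 0 0 0;0.6 0 0 0 0 0 0' 18
python3 -m pendant '0.6 0 0 0 0 0 0;0.6 0 0 0 0 0 0;0.6 0 0 -5 0 0 0;0.6 0 0 -10 0 0 0;0.6 0 0 -15 0 0 0'
python3 -c "from h import *; to(453.1,209.3,200,27.7)"
```

```text
time: 2.95
position: [0.6709, -0.1276, 0.0622]
tcp_rot: [0.971, 0.24, 0.001, 0.001]
ft_force: [0.4, 0.4, 0.3]
finger_gap: 1.001
grip_force: 0.0
time: 3.37
position: [0.6708, -0.1274, 0.0617]
tcp_rot: [0.971, 0.241, 0.001, 0.001]
ft_force: [-1.3, -0.3, 4.8]
finger_gap: 0.721
grip_force: 18.0
time: 3.78
position: [0.6681, -0.1263, 0.0888]
tcp_rot: [0.971, 0.241, -0.002, -0.001]
ft_force: [-0.5, 0.8, -3.4]
finger_gap: 0.722
grip_force: 18.0
t=3.78 pos [ 668.1 -126.3   88.8] yaw 27.8 gap 0.722 F [-0.5  0.8 -3.4] shift [ -33.8 -397.6 -109.6] turn [-0.2  0.2  0.1]
```

```bash
python3 -m pendant '.6 0 0 -20 0 0 0;.6 0 0 -25 0 0 0;.6 0 0 -25 0 0 0;.6 0 -6 -25 0 0 0;.6 -1 -12 -14 0 0 0' >/dev/null
python3 -m pendant '.6 -2 -18 0 0 0 0;.6 -2 -25 0 0 0 0;.6 -2 -25 0 0 0 0;.6 -2 -25 0 0 0 0;.6 -2 -25 0 0 0 0' >/dev/null
python3 -m pendant '.6 -2 -25 0 0 0 0;.6 -2 -25 0 0 0 0;.6 -2 -25 0 0 0 0;.6 -2 -25 0 0 0 0;.6 -2 -25 0 0 0 0' >/dev/null
python3 -m pendant '.6 -2 -25 0 0 0 0;.6 -2 -25 0 0 0 0;.6 -2 -25 0 0 0 0;.6 -2 -25 0 0 0 0;.6 -2 -25 0 0 0 0' >/dev/null
python3 -m pendant '.6 -3 -18 0 0 0 0;.6 -2 -10 0 0 0 0;.6 0 0 0 0 0 0;.6 0 0 0 0 0 0'
python3 -c "from h import *; to(453.1,209.3,63.5,27.7)"
```

```text
time: 5.78
position: [0.445, 0.2222, 0.2001]
tcp_rot: [0.97, 0.241, 0.001, 0.0]
ft_force: [0.8, -0.6, -3.6]
finger_gap: 0.724
grip_force: 18.0
t=5.78 pos [445.  222.2 200.1] yaw 27.9 gap 0.724 F [ 0.8 -0.6 -3.6] shift [  1.   15.1 136.6] turn [ 0.  -0.1  0.2]
```

```bash
python3 -m pendant '.6 1 8 10 0 0 0;.6 0 7 20 0 0 0;.6 0 0 25 0 0 0;.6 0 0 25 0 0 0;.6 0 0 20 0 0 0' >/dev/null
python3 -m pendant '.6 0 0 15 0 0 0;.6 0 0 10 0 0 0;.6 0 0 4 0 0 0;.6 0 0 0 0 0 0;.6 0 0 0 0 0 0'
python3 -c "from h import *; to(453.1,209.3,62.7,27.7)"
```

```text
time: 6.62
position: [0.4535, 0.2091, 0.0708]
tcp_rot: [0.971, 0.24, 0.0, 0.0]
ft_force: [0.2, 0.0, -2.3]
finger_gap: 0.723
grip_force: 18.0
t=6.62 pos [453.5 209.1  70.8] yaw 27.8 gap 0.723 F [ 0.2  0.  -2.3] shift [-0.2 -0.4  8.1] turn [ 0.  -0.   0.1]
```

```bash
python3 -m pendant '.6 0 0 3 0 0 0;.6 0 0 2 0 0 0;.6 0 0 1.5 0 0 0;.6 0 0 .7 0 0 0;.6 0 0 0 0 0 0' 
python3 -m pendant '.6 0 0 .7 0 0 0;.6 0 0 0 0 0 0;.6 0 0 0 0 0 0'
```

```text
time: 7.03
position: [0.4526, 0.2096, 0.0633]
tcp_rot: [0.971, 0.241, 0.0, 0.0]
ft_force: [0.6, 0.9, -3.9]
finger_gap: 0.722
grip_force: 18.0
time: 7.28
position: [0.4528, 0.2096, 0.0627]
tcp_rot: [0.971, 0.241, 0.0, -0.0]
ft_force: [-0.0, 0.0, -2.2]
finger_gap: 0.727
grip_force: 18.0
```

```bash
for i in 1 2 3; do python3 -m pendant '.6 0 0 .5 0 0 0;.6 0 0 0 0 0 0;.6 0 0 0 0 0 0' | egrep 'pos|ft'; done
```

```text
position: [0.4529, 0.2096, 0.0626]
ft_force: [-3.0, 0.4, 5.8]
position: [0.453, 0.2096, 0.0626]
ft_force: [-5.0, -1.6, 11.1]
position: [0.4531, 0.2097, 0.0627]
ft_force: [-7.2, -2.0, 15.9]
```

```bash
python3 -m pendant '.6 0 0 -1 0 0 0;.8 0 0 0 0 0 0;1 0 0 0 0 0 0;1 0 0 0 0 0 0;1 0 0 0 0 0 0'
python3 -m pendant '1 0 0 -10 0 0 0;1 0 0 -25 0 0 0;1 0 0 -35 0 0 0;1 0 0 -35 0 0 0;1 0 0 -25 0 0 0' >/dev/null
python3 -m pendant '1 0 0 0 0 0 0'
python3 -c "
from wr import *
s,d,T=shot('w2'); to(480.7,6.4,200,27.8,s)
"
```

```text
time: 8.45
position: [0.4528, 0.2094, 0.0619]
tcp_rot: [0.971, 0.241, 0.0, 0.0]
ft_force: [0.8, 0.1, 0.9]
finger_gap: 0.99
grip_force: 0.0
time: 8.95
position: [0.4562, 0.2103, 0.1987]
tcp_rot: [0.971, 0.241, 0.005, 0.0]
ft_force: [1.3, -0.1, 0.2]
finger_gap: 0.998
grip_force: 0.0
t=8.95 pos [456.2 210.3 198.7] yaw 27.9 gap 0.998 F [ 1.3 -0.1  0.2] shift [-73.6 191.8  -1.4] turn [ 0.2 -0.6  0.1]
```

View pics/w2.png

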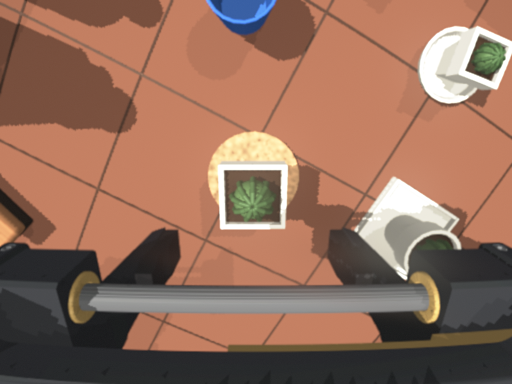

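The square pot stands upright on the cork mat at (252,195). Next is the large round pot.

```bash
python3 -m pendant '1 -4 11 0 0 0 0;1 -10 26 0 0 0 0;1 -12 31 0 0 0 0;1 -12 31 0 0 0 0;1 -12 31 0 0 0 0' >/dev/null
python3 -m pendant '1 -12 31 0 0 0 0;1 -8 21 0 0 0 0;1 -3.6 9.8 0 0 0 0;1 0 0 0 0 0 0;1 0 0 0 0 0 0' >/dev/null
python3 - <<'E'
from wr import *
s,d,T=shot('w3')
P=cloud(d,T); W=white(d); m=(W>0)&(P[...,2]>.05)&(P[...,2]<.085); Q=P[m]; Q=Q[np.hypot(*(Q[:,:2]-[.4807,.0064]).T)<.06]
print(len(Q),np.percentile(Q[:,2],[5,50,95]),rect(Q),circ(cv2.convexHull(Q[:,:2].astype(np.float32))[:,0]))
to(480.7,6.4,62,27.8,s)
E
```

```text
1216 [0.05773727 0.07177598 0.07306164] (array([483.5,   7.3]), array([63.5, 62.5]), 27.7) (array([483.4,   7.2]), 63.5)
t=9.83 pos [476.3   5.6 190.9] yaw 27.8 gap 1.003 F [ 0.6 -0.1 -0.5] shift [  4.5   1.5 128.9] turn [-0.1  0.1 -0. ]
```

```bash
python3 -m pendant '1 3 1.4 15 0 0 0;1 2.7 0 25 0 0 0;1 0 0 30 0 0 0;1 0 0 25 0 0 0;1 0 0 20 0 0 0' >/dev/null
python3 -m pendant '1 0 0 10 0 0 0;1 0 0 4 0 0 0;1 0 0 0 0 0 0;1 0 0 0 0 0 0'
python3 -m pendant '0.6 0 0 0 0 0 0;0.6 0 0 0 0 0 0;0.6 0 0 0 0 0 0;0.6 0 0 0 0 0 0;0.6 0 0 0 0 0 0' 18
python3 -m pendant '0.6 0 0 0 0 0 0;0.6 0 0 0 0 0 0;0.6 0 0 -5 0 0 0;0.6 0 0 -10 0 0 0;0.6 0 0 -15 0 0 0'
python3 -m pendant '.6 0 0 -20 0 0 0;.6 0 0 -25 0 0 0;.6 0 0 -25 0 0 0;.6 0 0 -25 0 0 0;.6 0 0 -14 0 0 0'
python3 -c "from h import *; to(669.5,-128.3,200,27.8)"
```

```text
time: 10.63
position: [0.4835, 0.0073, 0.0638]
tcp_rot: [0.971, 0.241, 0.001, 0.0]
ft_force: [1.3, 0.7, -0.1]
finger_gap: 1.0
grip_force: 0.0
time: 11.05
position: [0.4833, 0.0069, 0.0637]
tcp_rot: [0.971, 0.24, 0.0, 0.0]
ft_force: [-0.9, 1.7, 4.9]
finger_gap: 0.719
grip_force: 18.0
time: 11.47
position: [0.4813, 0.0071, 0.0923]
tcp_rot: [0.971, 0.241, -0.002, -0.001]
ft_force: [-0.4, -0.6, -3.3]
finger_gap: 0.719
grip_force: 18.0
time: 11.88
position: [0.4836, 0.0067, 0.2053]
tcp_rot: [0.971, 0.241, 0.001, 0.001]
ft_force: [0.6, -0.3, -2.8]
finger_gap: 0.716
grip_force: 18.0
t=11.88 pos [483.6   6.7 205.3] yaw 27.8 gap 0.716 F [ 0.6 -0.3 -2.8] shift [101.3 206.1   6.1] turn [ 0.1 -0.1  0. ]
```

```bash
python3 -m pendant '.6 3 6 0 0 0 0;.6 7 14 0 0 0 0;.6 11 22 0 0 0 0;.6 11 22 0 0 0 0;.6 11 22 0 0 0 0' >/dev/null
python3 -m pendant '.6 11 22 0 0 0 0;.6 11 22 0 0 0 0;.6 11 22 0 0 0 0;.6 11 22 0 0 0 0;.6 8 17 0 0 0 0' >/dev/null
python3 -m pendant '.6 4 9 0 0 0 0;.6 2 4 0 0 0 0;.6 0 0 0 0 0 0;.6 0 0 0 0 0 0' >/dev/null
cat > sauc.py <<'E'
from h import *
G={'SL':(.4817,.0065),'RL':(.6695,-.1283),'RS':(.670,.075),'SS':(.4663,-.2318)}
def meas(tag,names):
    s,d=pickle.load(open(tag+'.pkl','rb')); T=cam(d,s); P=cloud(d,T); W=white(d)
    for n in names:
        m=W*(np.hypot(P[...,0]-G[n][0],P[...,1]-G[n][1])<.085)
        L=m*(P[...,2]<.03)
        c=max(cv2.findContours(m.astype(np.uint8),0,1)[0],key=cv2.contourArea)[:,0]
        e=c[P[c[:,1],c[:,0],2]<.024]
        q=onplane(d,T,e,.013); h=cv2.convexHull(q[:,:2].astype(np.float32))[:,0]
        f=P[(m>0)&(P[...,2]>.045)&(P[...,2]<.085)]
        print(tag,n,'saucer',rect(q),circ(h),'pot',rect(f) if len(f) else '',circ(cv2.convexHull(f[:,:2].astype(np.float32))[:,0]) if len(f) else '', 'z',np.nanpercentile(f[:,2],[50,95]).round(4) if len(f) else '')
if __name__=='__main__':
    import sys; meas(sys.argv[1],sys.argv[2:])
E
python3 sauc.py w1 RL RS; python3 sauc.py w3 SL
python3 -c "from h import *; to(669.5,-128.3,63.7,27.8)"
```

```text
w3 SL saucer (array([482.4,   7.9]), array([105.5, 108. ]), 87.7) (array([484.2,   7.1]), 135.7) pot (array([483.5,   7.3]), array([63.5, 62.5]), 27.7) (array([483.4,   7.2]), 63.5) z [0.0718 0.0731]
t=13.05 pos [ 666.6 -126.   200.6] yaw 27.8 gap 0.718 F [ 0.4  0.5 -4.1] shift [  1.7   3.6 136.9] turn [-0.1  0.1  0. ]Traceback (most recent call last):
  File "sauc.py", line 14, in <module>
    import sys; meas(sys.argv[1],sys.argv[2:])
                ~~~~^^^^^^^^^^^^^^^^^^^^^^^^^^
  File "sauc.py", line 10, in meas
    q=onplane(d,T,e,.013); h=cv2.convexHull(q[:,:2].astype(np.float32))[:,0]
  File "h.py", line 12, in onplane
    r=rays(d,T,uv); return T[:3,3]+r*((z-T[2,3])/r[:,2])[:,None]
  File "h.py", line 9, in rays
    p=cv2.undistortPoints(np.asarray(uv,float).reshape(-1,1,2),K,np.array([d['k1'],0,0,0.]))[:,0]
      ~~~~~~~~~~~~~~~~~~~^^^^^^^^^^^^^^^^^^^^^^^^^^^^^^^^^^^^^^^^^^^^^^^^^^^^^^^^^^^^^^^^^^^
cv2.error: OpenCV(4.12.0) /io/opencv/modules/calib3d/src/undistort.dispatch.cpp:347: error: (-215:Assertion failed) CV_IS_MAT(_src) && CV_IS_MAT(_dst) && (_src->rows == 1 || _src->cols == 1) && (_dst->rows == 1 || _dst->cols == 1) && _src->cols + _src->rows - 1 == _dst->rows + _dst->cols - 1 && (CV_MAT_TYPE(_src->type) == CV_32FC2 || CV_MAT_TYPE(_src->type) == CV_64FC2) && (CV_MAT_TYPE(_dst->type) == CV_32FC2 || CV_MAT_TYPE(_dst->type) == CV_64FC2) in function 'cvUndistortPointsInternal'
```

```bash
sed -i "s/^        c=max.*/        e=cv2.convexHull(np.argwhere((L>0)\&(P[...,2]>.003))[:,::-1].astype(np.float32))[:,0]/; /e=c\[P/d" sauc.py
python3 sauc.py w1 RL RS SS; python3 sauc.py w3 SL RL; python3 sauc.py w2 RS
```

```text
w1 RL saucer (array([ 669.8, -127.6]), array([100.8, 101.8]), 27.9) (array([ 670.1, -127.5]), 102.5) pot (array([ 670.7, -128. ]), array([64.8, 64.3]), 27.6) (array([ 670.8, -130. ]), 79.8) z [0.0716 0.0733]
w1 RS saucer (array([673.8,  69.7]), array([78.8, 68.7]), 8.1) (array([673.,  75.]), 78.6) pot (array([673.9,  74.9]), array([44.7, 46.3]), 12.5) (array([674.8,  74.2]), 55.7) z [0.0571 0.059 ]
w1 SS saucer (array([ 494.1, -213.1]), array([52.1, 99.1]), 28.0) (array([ 476.3, -222.4]), 94.8) pot (array([ 456.7, -235.6]), array([18.6, 33.2]), 32.7) (array([ 457.6, -235.4]), 25.8) z [0.0582 0.0716]
w3 SL saucer (array([483.8,   8. ]), array([104. , 104.4]), 87.8) (array([484. ,   8.8]), 136.5) pot (array([483.5,   7.3]), array([63.5, 62.5]), 27.7) (array([483.4,   7.2]), 63.5) z [0.0718 0.0731]
w3 RL saucer (array([ 669.8, -128.1]), array([103. , 102.5]), 74.3) (array([ 669.7, -127.3]), 103.5) pot   z 
w2 RS saucer (array([665. ,  82.1]), array([78.9, 64. ]), 48.2) (array([671.4,  76.6]), 79.2) pot (array([673.4,  75.8]), array([45.6, 45.9]), 12.3) (array([672.9,  75.8]), 55.7) z [0.0572 0.0596]
```

```bash
python3 -m pendant '.6 1.6 2.9 10 0 0 0;.6 0 0 20 0 0 0;.6 0 0 25 0 0 0;.6 0 0 25 0 0 0;.6 0 0 20 0 0 0' >/dev/null
python3 -m pendant '.6 0 0 15 0 0 0;.6 0 0 9 0 0 0;.6 0 0 4 0 0 0;.6 0 0 0 0 0 0;.6 0 0 0 0 0 0'|egrep 'pos|ft'
python3 -m pendant '.6 0 0 3 0 0 0;.6 0 0 2 0 0 0;.6 0 0 1 0 0 0;.6 0 0 0 0 0 0;.6 0 0 0 0 0 0'|egrep 'pos|ft'
```

```text
position: [0.6709, -0.1283, 0.0751]
ft_force: [-0.5, -0.3, -3.3]
position: [0.6702, -0.1281, 0.0682]
ft_force: [-0.4, 0.3, -2.9]
```

```bash
python3 -m pendant '.6 0 0 1.5 0 0 0;.6 0 0 1 0 0 0;.6 0 0 .7 0 0 0;.6 0 0 0 0 0 0;.6 0 0 0 0 0 0'|egrep 'pos|ft'
for i in 1 2; do python3 -m pendant '.6 0 0 .5 0 0 0;.6 0 0 0 0 0 0;.6 0 0 0 0 0 0' | egrep 'pos|ft'; done
```

```text
position: [0.6701, -0.1281, 0.0647]
ft_force: [-0.5, -0.8, -3.4]
position: [0.6702, -0.1281, 0.0643]
ft_force: [-0.2, 0.0, -3.3]
position: [0.6703, -0.1281, 0.0639]
ft_force: [0.5, 1.0, -3.0]
```

```bash
for i in 1 2; do python3 -m pendant '.6 0 0 .5 0 0 0;.6 0 0 0 0 0 0;.6 0 0 0 0 0 0' | egrep 'pos|ft'; done
```

```text
position: [0.6704, -0.1281, 0.0638]
ft_force: [-1.0, 0.9, 2.9]
position: [0.6704, -0.1281, 0.0638]
ft_force: [-2.8, 1.9, 5.2]
```

```bash
python3 -m pendant '.6 0 0 -.5 0 0 0;.8 0 0 0 0 0 0;1 0 0 0 0 0 0;1 0 0 0 0 0 0;1 0 0 0 0 0 0' >/dev/null
python3 -m pendant '1 0 0 -10 0 0 0;1 0 0 -25 0 0 0;1 0 0 -35 0 0 0;1 0 0 -35 0 0 0;1 0 0 -25 0 0 0' >/dev/null
python3 -m pendant '1 0 0 0 0 0 0;1 0 0 0 0 0 0' >/dev/null
python3 -c "
from wr import *
s,d,T=shot('w4'); to(453,209.5,190,27.7,s)
"; python3 sauc.py w4 RL
```

```text
t=16.72 pos [ 671.5 -128.6  196.6] yaw 27.8 gap 1.005 F [-0.3 -0.2 -0.4] shift [ -35.3 -401.     4.9] turn [ 0.2 -0.2  0.1]
w4 RL saucer (array([ 676.4, -123.3]), array([ 87.9, 102.3]), 30.8) (array([ 670.2, -127.2]), 102.5) pot (array([ 670.4, -128. ]), array([63.5, 62.8]), 35.6) (array([ 670.5, -128. ]), 63.6) z [0.0716 0.0731]
```

View pics/w4.png

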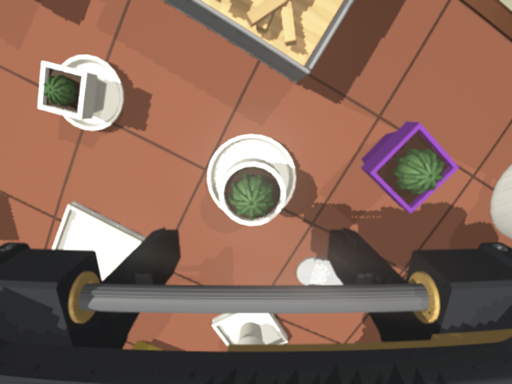

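The round pot stands within 1 mm of the saucer's middle, at (252,190). Back to the mat pot.

```bash
python3 -m pendant '1 -1 -12 0 0 0 0;1 -2 -26 0 0 0 0;1 -3 -30 0 0 0 0;1 -3 -30 0 0 0 0;1 -3 -30 0 0 0 0' >/dev/null
python3 -m pendant '1 -3 -30 0 0 0 0;1 -3 -30 0 0 0 0;1 -3 -30 0 0 0 0;1 -3 -30 0 0 0 0;1 -3 -30 0 0 0 0' >/dev/null
python3 -m pendant '1 -3 -30 0 0 0 0;1 -3 -30 0 0 0 0;1 -2 -26 0 0 0 0;1 -2 -22 0 0 0 0;1 -1 -10 0 0 0 0' >/dev/null
python3 -m pendant '1 0 0 20 0 0 0;1 0 0 20 0 0 0;1 0 0 0 0 0 0;1 0 0 0 0 0 0' >/dev/null
python3 -c "from h import *; to(453,209.5,63,27.7)"
```

```text
t=18.35 pos [450.1 203.9 151.7] yaw 27.8 gap 0.996 F [-0.  -1.4  0.3] shift [ 5.6 -3.5 88.7] turn [-0.1  0.3  0.1]
```

```bash
python3 -m pendant '1 5.2 -3.5 15 0 0 0;1 0 0 20 0 0 0;1 0 0 20 0 0 0;1 0 0 18 0 0 0;1 0 0 10 0 0 0' >/dev/null
python3 -m pendant '1 0 0 4 0 0 0;1 0 0 0 0 0 0;1 0 0 0 0 0 0'
python3 -m pendant '0.6 0 0 0 0 0 0;0.6 0 0 0 0 0 0;0.6 0 0 0 0 0 0;0.6 0 0 0 0 0 0;0.6 0 0 0 0 0 0' 18
python3 -m pendant '0.6 0 0 0 0 0 0;0.6 0 0 0 0 0 0;0.6 0 0 -5 0 0 0;0.6 0 0 -10 0 0 0;0.6 0 0 -15 0 0 0' >/dev/null
python3 -m pendant '.6 0 0 -20 0 0 0;.6 0 0 -25 0 0 0;.6 0 0 -25 0 0 0;.6 0 0 -25 0 0 0;.6 0 0 -14 0 0 0'
python3 -c "from h import *; to(482,7,200,27.8);to(482,7,200,-1.8)"
```

```text
time: 19.02
position: [0.4554, 0.2098, 0.0672]
tcp_rot: [0.971, 0.24, 0.001, 0.0]
ft_force: [0.5, -0.7, 0.4]
finger_gap: 1.0
grip_force: 0.0
time: 19.43
position: [0.455, 0.2101, 0.0669]
tcp_rot: [0.971, 0.241, 0.001, -0.0]
ft_force: [-1.0, 1.1, 4.0]
finger_gap: 0.724
grip_force: 18.0
time: 20.27
position: [0.4553, 0.2099, 0.2085]
tcp_rot: [0.971, 0.241, 0.002, 0.0]
ft_force: [0.8, 0.5, -2.5]
finger_gap: 0.721
grip_force: 18.0
t=20.27 pos [455.3 209.9 208.5] yaw 27.8 gap 0.721 F [ 0.8  0.5 -2.5] shift [-71.2 191.9   8.5] turn [ 0.1 -0.2  0. ]
t=20.27 pos [455.3 209.9 208.5] yaw 27.8 gap 0.721 F [ 0.8  0.5 -2.5] shift [-71.2 191.9   8.5] turn [ 0.  -0.2 29.6]
```

```bash
python3 -m pendant '.6 -3 8 0 0 0 0;.6 -6 16 0 0 0 0;.6 -9 24 0 0 0 0;.6 -9 24 0 0 0 0;.6 -9 24 0 0 0 0' >/dev/null
python3 -m pendant '.6 -9 24 0 0 0 0;.6 -9 24 0 0 0 0;.6 -9 24 0 0 0 0;.6 -6 16 0 0 0 0;.6 -3 8 0 0 0 0' >/dev/null
python3 -m pendant '.6 0 0 0 0 0 3;.6 0 0 0 0 0 6;.6 0 0 0 0 0 6;.6 0 0 0 0 0 6;.6 0 0 0 0 0 5' >/dev/null
python3 -m pendant '.6 0 0 0 0 0 3.6;.6 0 0 0 0 0 0;.6 0 0 0 0 0 0' >/dev/null
python3 -c "from h import *; to(484,7,65.9,-1.8)"
```

```text
t=21.77 pos [480.    6.7 204.6] yaw -1.6 gap 0.724 F [ 0.7 -0.9 -3.3] shift [  4.2  -0.4 138.7] turn [-0.   0.1  0.2]
```

```bash
python3 -m pendant '.6 3 -.4 10 0 0 0;.6 0 0 20 0 0 0;.6 0 0 25 0 0 0;.6 0 0 25 0 0 0;.6 0 0 20 0 0 0' >/dev/null
python3 -m pendant '.6 0 0 15 0 0 0;.6 0 0 9 0 0 0;.6 0 0 5 0 0 0;.6 0 0 0 0 0 0;.6 0 0 0 0 0 0'|egrep 'pos|ft'
python3 -m pendant '.6 0 0 2 0 0 0;.6 0 0 1 0 0 0;.6 0 0 1 0 0 0;.6 0 0 0 0 0 0;.6 0 0 0 0 0 0'|egrep 'pos|ft'
```

```text
position: [0.4841, 0.0067, 0.0766]
ft_force: [0.1, -0.4, -3.5]
position: [0.4838, 0.0067, 0.0726]
ft_force: [0.3, -0.2, -3.7]
```

```bash
python3 -m pendant '.6 0 0 2 0 0 0;.6 0 0 1.5 0 0 0;.6 0 0 1 0 0 0;.6 0 0 0.7 0 0 0;.6 0 0 0 0 0 0'|egrep 'pos|ft'
for i in 1 2; do python3 -m pendant '.6 0 0 .5 0 0 0;.6 0 0 0 0 0 0;.6 0 0 0 0 0 0' | egrep 'pos|ft'; done
```

```text
position: [0.4835, 0.0068, 0.0669]
ft_force: [0.1, 0.7, -2.3]
position: [0.4837, 0.0067, 0.0666]
ft_force: [0.6, 0.2, -3.4]
position: [0.4836, 0.0067, 0.0661]
ft_force: [0.1, 0.1, -4.1]
```

```bash
for i in 1 2; do python3 -m pendant '.6 0 0 .5 0 0 0;.6 0 0 0 0 0 0;.6 0 0 0 0 0 0' | egrep 'pos|ft'; done
```

```text
position: [0.4838, 0.0067, 0.0659]
ft_force: [-1.7, 0.1, 1.4]
position: [0.4839, 0.0067, 0.0659]
ft_force: [-4.5, 1.4, 8.3]
```

Contact, so I'll release, back off, look, and work out the way to the small square pot.

```bash
python3 -m pendant '.6 0 0 -.7 0 0 0;.8 0 0 0 0 0 0;1 0 0 0 0 0 0;1 0 0 0 0 0 0;1 0 0 0 0 0 0' >/dev/null
python3 -m pendant '1 0 0 -10 0 0 0;1 0 0 -25 0 0 0;1 0 0 -35 0 0 0;1 0 0 -35 0 0 0;1 0 0 -25 0 0 0' >/dev/null
python3 -m pendant '1 0 0 0 0 0 0;1 0 0 0 0 0 0' >/dev/null
python3 -c "
from wr import *
s,d,T=shot('w5'); to(671.5,74.8,190,12.2,s)
"; python3 sauc.py w5 SL RS RL
```

```text
t=25.43 pos [484.8   6.5 198. ] yaw -1.8 gap 0.998 F [-0.2 -0.8 -0.2] shift [184.5 -74.    8.8] turn [  0.1  -0.3 -14. ]
w5 SL saucer (array([484.3,   7.8]), array([104. , 104.5]), 87.9) (array([482.3,   9.1]), 137.3) pot (array([481.3,   7.6]), array([64.2, 64.8]), 88.2) (array([482.4,   8.3]), 82.5) z [0.0715 0.0731]
w5 RS saucer (array([652.9,  77. ]), array([78.3, 39. ]), 86.8) (array([672.3,  75.7]), 78.4) pot (array([657.3,  71.8]), array([12.7, 44.3]), 11.4) (array([660.2,  73.4]), 40.1) z [0.0552 0.0591]
w5 RL saucer (array([ 642.3, -125.1]), array([101.5,  46.8]), 83.8) (array([ 664.8, -127.8]), 95.2) pot (array([ 645.4, -125.3]), array([50.9, 14.7]), 84.6) (array([ 666.6, -127. ]), 58.4) z [0.0662 0.0731]
```

View pics/w5.png

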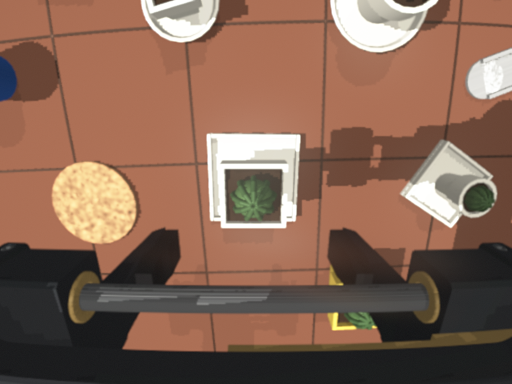

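The large square pot stands upright and square about 3 mm from the saucer's middle, at (252,190), which is acceptable. Next is the small square pot.

```bash
python3 -m pendant '1 12 -5 0 0 0 0;1 28 -11 0 0 0 0;1 30 -12 0 0 0 0;1 30 -12 0 0 0 0;1 30 -12 0 0 0 0' >/dev/null
python3 -m pendant '1 28 -11 0 0 0 0;1 18 -7 0 0 0 0;1 8 -4 0 0 0 0;1 0 0 0 0 0 -7;1 0 0 0 0 0 -7' >/dev/null
python3 -m pendant '1 0 0 20 0 0 0;1 0 0 0 0 0 0;1 0 0 0 0 0 0' >/dev/null
python3 -c "
from wr import *
s,d,T=shot('w6'); to(671.5,74.8,49.5,12.2,s)
"; python3 sauc.py w6 RS
```

```text
t=26.57 pos [667.6  75.  173.2] yaw 12.2 gap 0.998 F [0.6 0.  0.7] shift [  4.4   1.2 123.7] turn [-0.1  0.3 -0. ]
w6 RS saucer (array([673.7,  76.8]), array([76. , 78.6]), 36.3) (array([672.7,  75.9]), 78.6) pot (array([673.9,  75.5]), array([44.4, 44.1]), 11.8) (array([675.1,  77.1]), 55.1) z [0.0575 0.0684]
```

```bash
python3 -m pendant '1 3.5 1 15 0 0 0;1 0 0 25 0 0 0;1 0 0 25 0 0 0;1 0 0 25 0 0 0;1 0 0 18 0 0 0' >/dev/null
python3 -m pendant '1 0 0 10 0 0 0;1 0 0 4 0 0 0;1 0 0 0 0 0 0;1 0 0 0 0 0 0'
python3 -c "from h import *; to(672.5,75,49.5,12.2)"
```

```text
time: 27.37
position: [0.6743, 0.0747, 0.0548]
tcp_rot: [0.994, 0.107, 0.001, 0.0]
ft_force: [0.2, 0.3, -0.6]
finger_gap: 1.0
grip_force: 0.0
t=27.37 pos [674.3  74.7  54.8] yaw 12.2 gap 1.000 F [ 0.2  0.3 -0.6] shift [-1.7 -0.6  5.3] turn [ 0.  -0.1  0. ]
```

```bash
python3 -m pendant '1 -1.5 -.5 3 0 0 0;1 0 0 1.5 0 0 0;1 0 0 0 0 0 0;1 0 0 0 0 0 0' | grep pos
python3 -m pendant '0.35 0 0 0 0 0 0;0.35 0 0 0 0 0 0;0.35 0 0 0 0 0 0;0.35 0 0 0 0 0 0;0.35 0 0 0 0 0 0' 12 >/dev/null
python3 -m pendant '0.35 0 0 0 0 0 0;0.35 0 0 0 0 0 0;0.35 0 0 0 0 0 0;.35 0 0 0 0 0 0'
python3 -m pendant '0.35 0 0 -5 0 0 0;0.35 0 0 -10 0 0 0;0.35 0 0 -15 0 0 0;.35 0 0 -20 0 0 0;.35 0 0 -25 0 0 0' >/dev/null
python3 -m pendant '.35 0 0 -25 0 0 0;.35 0 0 -20 0 0 0;.35 0 0 -10 0 0 0;.35 0 0 0 0 0 0'
python3 -c "from h import *; to(453,209.5,180,12.2)"
```

```text
position: [0.6721, 0.075, 0.0499]
time: 28.45
position: [0.6719, 0.075, 0.0493]
tcp_rot: [0.994, 0.107, -0.0, 0.0]
ft_force: [0.2, -0.2, -0.0]
finger_gap: 0.499
grip_force: 12.0
time: 29.2
position: [0.674, 0.0749, 0.1841]
tcp_rot: [0.994, 0.107, 0.004, 0.001]
ft_force: [0.4, -0.5, -0.1]
finger_gap: 0.497
grip_force: 12.0
t=29.20 pos [674.   74.9 184.1] yaw 12.2 gap 0.497 F [ 0.4 -0.5 -0.1] shift [-187.4 -178.4    2.5] turn [ 0.1 -0.4  0. ]
```

```bash
python3 -m pendant '.35 -6 -6 0 0 0 0;.35 -12 -11 0 0 0 0;.35 -18 -17 0 0 0 0;.35 -18 -17 0 0 0 0;.35 -18 -17 0 0 0 0' >/dev/null
python3 -m pendant '.35 -18 -17 0 0 0 0;.35 -18 -17 0 0 0 0;.35 -18 -17 0 0 0 0;.35 -18 -17 0 0 0 0;.35 -18 -17 0 0 0 0' >/dev/null
python3 -m pendant '.35 -14 -14 0 0 0 0;.35 -8 -8 0 0 0 0;.35 -3 -3 0 0 0 0;.35 0 0 0 0 0 0;.35 0 0 0 0 0 0' >/dev/null
python3 -c "from h import *; to(453,209.5,50.3,12.2)"
```

```text
t=30.45 pos [451.8 209.1 179.1] yaw 12.2 gap 0.495 F [ 0.6 -0.2 -0.3] shift [  1.3  -0.2 128.8] turn [ 0. -0.  0.]
```

```bash
python3 -m pendant '.35 0 0 10 0 0 0;.35 0 0 20 0 0 0;.35 0 0 25 0 0 0;.35 0 0 25 0 0 0;.35 0 0 20 0 0 0' >/dev/null
python3 -m pendant '.35 0 0 12 0 0 0;.35 0 0 6 0 0 0;.35 0 0 2 0 0 0;.35 0 0 0 0 0 0;.35 0 0 0 0 0 0' | egrep 'pos|ft'
python3 -m pendant '.35 0 0 2 0 0 0;.35 0 0 1.5 0 0 0;.35 0 0 1 0 0 0;.35 0 0 0 0 0 0;.35 0 0 0 0 0 0' | egrep 'pos|ft'
```

```text
position: [0.4523, 0.2092, 0.0599]
ft_force: [0.0, -0.3, -0.5]
position: [0.4515, 0.2094, 0.055]
ft_force: [-0.8, 0.1, -0.8]
```

```bash
python3 -m pendant '.35 0 0 1.5 0 0 0;.35 0 0 1 0 0 0;.35 0 0 0.7 0 0 0;.35 0 0 .5 0 0 0;.35 0 0 0 0 0 0' | egrep 'pos|ft'
for i in 1 2 ; do python3 -m pendant '.35 0 0 .5 0 0 0;.35 0 0 0 0 0 0;.35 0 0 0 0 0 0' | egrep 'pos|ft'; done
```

```text
position: [0.4513, 0.2093, 0.051]
ft_force: [0.3, -0.7, -1.2]
position: [0.4514, 0.2093, 0.0506]
ft_force: [-0.6, 0.5, -1.1]
position: [0.4516, 0.2093, 0.0503]
ft_force: [-0.4, 0.4, 0.4]
```

```bash
python3 -m pendant '.35 0 0 .4 0 0 0;.35 0 0 0 0 0 0;.35 0 0 0 0 0 0' | egrep 'pos|ft'
python3 -m pendant '.5 0 0 0 0 0 0;.7 0 0 0 0 0 0;.8 0 0 0 0 0 0;.9 0 0 0 0 0 0;1 0 0 0 0 0 0' >/dev/null
python3 -m pendant '1 0 0 -10 0 0 0;1 0 0 -25 0 0 0;1 0 0 -35 0 0 0;1 0 0 -35 0 0 0;1 0 0 -25 0 0 0' >/dev/null
python3 -m pendant '1 0 0 0 0 0 0;1 0 0 0 0 0 0'|grep pos
python3 - <<'E'
from wr import *
s,d,T=shot('w7'); P=cloud(d,T); W=white(d); f=P[(W>0)&(P[...,2]>.045)&(P[...,2]<.085)&(np.hypot(P[...,0]-.453,P[...,1]-.209)<.06)]
print('pot on mat',rect(f),np.percentile(f[:,2],[5,50,95])); to(466,-231.8,180,12.2,s)
E
```

```text
position: [0.4516, 0.2093, 0.0502]
ft_force: [-2.3, -0.4, 5.5]
position: [0.4525, 0.2096, 0.1819]
pot on mat (array([453.3, 209.9]), array([44.8, 44.1]), 11.9) [0.05158041 0.05860438 0.06001402]
t=33.87 pos [452.5 209.6 181.9] yaw 12.2 gap 0.999 F [-1.  -0.1 -0.3] shift [-80.5 434.2   1.6] turn [ 0.  -0.3  0. ]
```

```bash
python3 -m pendant '1 -3 14 0 0 0 0;1 -5.6 30 0 0 0 0;1 -5.6 30 0 0 0 0;1 -5.6 30 0 0 0 0;1 -5.6 30 0 0 0 0' >/dev/null
python3 -m pendant '1 -5.6 30 0 0 0 0;1 -5.6 30 0 0 0 0;1 -5.6 30 0 0 0 0;1 -5.6 30 0 0 0 0;1 -5.6 30 0 0 0 0' >/dev/null
python3 -m pendant '1 -5.6 30 0 0 0 0;1 -5.6 30 0 0 0 0;1 -5.6 30 0 0 0 0;1 -5.6 30 0 0 0 0;1 -5 30 0 0 0 0' >/dev/null
python3 -m pendant '1 0 0 0 0 0 0;1 0 0 0 0 0 0;1 0 0 0 0 0 0' >/dev/null
python3 -c "
from wr import *
s,d,T=shot('w8'); to(466,-231.8,49.5,12.2,s)
"; python3 sauc.py w8 SS
```

```text
t=35.42 pos [ 463.4 -230.9  178. ] yaw 12.2 gap 0.997 F [ 0.4 -0.4 -0.1] shift [  2.6   1.8 128.5] turn [-0.2  0.1  0. ]
w8 SS saucer (array([ 468.8, -230.9]), array([80.4, 80.2]), 57.1) (array([ 470. , -230.2]), 102.9) pot (array([ 467.8, -231.4]), array([43.4, 42.8]), 3.1) (array([ 467.8, -231.4]), 43.5) z [0.058  0.0705]
```

View pics/w8.png

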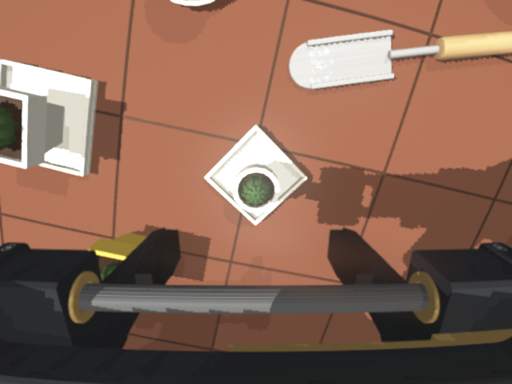

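The small round pot stands on the small square saucer at (256,187), with clear space around it for the fingers.

```bash
python3 -m pendant '1 2.5 1.3 15 0 0 0;1 0 0 25 0 0 0;1 0 0 25 0 0 0;1 0 0 25 0 0 0;1 0 0 20 0 0 0' >/dev/null
python3 -m pendant '1 0 0 10 0 0 0;1 0 0 5 0 0 0;1 0 0 1 0 0 0;1 0 0 0 0 0 0;1 0 0 0 0 0 0'
python3 -c "from h import *; to(466.7,-231.5,49.5,12.2)"
```

```text
time: 36.3
position: [0.468, -0.2331, 0.0549]
tcp_rot: [0.994, 0.107, 0.001, 0.001]
ft_force: [-0.1, 0.2, 0.2]
finger_gap: 0.998
grip_force: 0.0
t=36.30 pos [ 468.  -233.1   54.9] yaw 12.3 gap 0.998 F [-0.1  0.2  0.2] shift [-0.9 -1.9  5.4] turn [ 0.1 -0.1  0.1]
```

```bash
python3 -m pendant '1 -.9 -1.7 3 0 0 0;1 0 0 1.5 0 0 0;1 0 0 0 0 0 0;1 0 0 0 0 0 0' | grep pos
python3 -m pendant '0.35 0 0 0 0 0 0;0.35 0 0 0 0 0 0;0.35 0 0 0 0 0 0;0.35 0 0 0 0 0 0;0.35 0 0 0 0 0 0' 12 >/dev/null
python3 -m pendant '0.35 0 0 0 0 0 0;0.35 0 0 0 0 0 0;0.35 0 0 0 0 0 0;.35 0 0 0 0 0 0'
python3 -m pendant '0.35 0 0 -5 0 0 0;0.35 0 0 -10 0 0 0;0.35 0 0 -15 0 0 0;.35 0 0 -20 0 0 0;.35 0 0 -25 0 0 0' >/dev/null
python3 -m pendant '.35 0 0 -25 0 0 0;.35 0 0 -20 0 0 0;.35 0 0 -15 0 0 0;.35 0 0 0 0 0 0'
python3 -c "from h import *; to(671.5,75.3,190,12.2)"
```

```text
position: [0.4659, -0.2313, 0.0494]
time: 37.38
position: [0.466, -0.2313, 0.0493]
tcp_rot: [0.994, 0.107, 0.0, 0.0]
ft_force: [0.5, 0.3, -0.4]
finger_gap: 0.494
grip_force: 12.0
time: 38.13
position: [0.4677, -0.2325, 0.1887]
tcp_rot: [0.994, 0.107, 0.003, 0.003]
ft_force: [0.5, -1.5, -0.4]
finger_gap: 0.492
grip_force: 12.0
t=38.13 pos [ 467.7 -232.5  188.7] yaw 12.2 gap 0.492 F [ 0.5 -1.5 -0.4] shift [ 264.5 -257.6   -1.5] turn [ 0.3 -0.3  0. ]
```

```bash
python3 -m pendant '.35 5 -5 0 0 0 0;.35 11 -11 0 0 0 0;.35 18 -17.5 0 0 0 0;.35 18 -17.5 0 0 0 0;.35 18 -17.5 0 0 0 0' >/dev/null
python3 -m pendant '.35 18 -17.5 0 0 0 0;.35 18 -17.5 0 0 0 0;.35 18 -17.5 0 0 0 0;.35 18 -17.5 0 0 0 0;.35 18 -17.5 0 0 0 0' >/dev/null
python3 -m pendant '.35 18 -17.5 0 0 0 0;.35 18 -17.5 0 0 0 0;.35 18 -17.5 0 0 0 0;.35 18 -17.5 0 0 0 0;.35 18 -17 0 0 0 0' >/dev/null
python3 -m pendant '.35 9 -9 0 0 0 0;.35 5 -5 0 0 0 0;.35 0 0 0 0 0 0;.35 0 0 0 0 0 0' >/dev/null
python3 -c "from h import *; to(671.5,75.3,49.3,12.2)"
```

```text
t=39.72 pos [668.7  75.5 183.3] yaw 12.3 gap 0.490 F [-0.7 -0.8 -1.5] shift [  2.9   0.8 134. ] turn [-0.   0.1  0.1]
```

```bash
python3 -m pendant '.35 1.5 .4 10 0 0 0;.35 0 0 20 0 0 0;.35 0 0 25 0 0 0;.35 0 0 25 0 0 0;.35 0 0 20 0 0 0' >/dev/null
python3 -m pendant '.35 0 0 14 0 0 0;.35 0 0 8 0 0 0;.35 0 0 3 0 0 0;.35 0 0 0 0 0 0;.35 0 0 0 0 0 0' | egrep 'pos|ft'
python3 -m pendant '.35 0 0 2 0 0 0;.35 0 0 1 0 0 0;.35 0 0 .5 0 0 0;.35 0 0 0 0 0 0;.35 0 0 0 0 0 0' | egrep 'pos|ft'
```

```text
position: [0.6718, 0.0755, 0.0604]
ft_force: [-1.1, 0.6, -0.8]
position: [0.6711, 0.0759, 0.0559]
ft_force: [-0.2, 0.3, -0.8]
```

```bash
python3 -m pendant '.35 0 0 2 0 0 0;.35 0 0 1.5 0 0 0;.35 0 0 1 0 0 0;.35 0 0 .7 0 0 0;.35 0 0 0 0 0 0' | egrep 'pos|ft'
for i in 1 2 ; do python3 -m pendant '.35 0 0 .5 0 0 0;.35 0 0 0 0 0 0;.35 0 0 0 0 0 0' | egrep 'pos|ft'; done
```

```text
position: [0.6708, 0.0758, 0.0501]
ft_force: [-0.3, -0.3, -1.4]
position: [0.671, 0.0758, 0.05]
ft_force: [-0.1, -0.7, -1.7]
position: [0.671, 0.0758, 0.0495]
ft_force: [0.1, -0.0, -1.4]
```

```bash
for i in 1 2 ; do python3 -m pendant '.35 0 0 .5 0 0 0;.35 0 0 0 0 0 0;.35 0 0 0 0 0 0' | egrep 'pos|ft'; done
```

```text
position: [0.6712, 0.0758, 0.0493]
ft_force: [-0.3, 0.2, 0.2]
position: [0.6714, 0.0758, 0.0492]
ft_force: [-1.6, 0.4, 5.1]
```

```bash
python3 -m pendant '.5 0 0 -.4 0 0 0;.7 0 0 0 0 0 0;.8 0 0 0 0 0 0;.9 0 0 0 0 0 0;1 0 0 0 0 0 0' >/dev/null
python3 -m pendant '1 0 0 -10 0 0 0;1 0 0 -25 0 0 0;1 0 0 -35 0 0 0;1 0 0 -35 0 0 0;1 0 0 -25 0 0 0' >/dev/null
python3 -m pendant '1 0 0 0 0 0 0;1 0 0 0 0 0 0'|grep pos
python3 -c "
from wr import *
s,d,T=shot('w9'); to(453,209.7,180,12.2,s)
"; python3 sauc.py w9 RS
```

```text
position: [0.6724, 0.0758, 0.1821]
t=43.38 pos [672.4  75.8 182.1] yaw 12.2 gap 1.001 F [-0.7 -1.1 -0. ] shift [-186.  -177.4    0.9] turn [ 0.1 -0.3  0. ]
w9 RS saucer (array([672.5,  75.9]), array([78.2, 78.1]), 57.8) (array([672.7,  75.9]), 78.6) pot (array([672.9,  75.9]), array([43.2, 43.1]), 25.0) (array([672.8,  75.9]), 43.5) z [0.0578 0.0667]
```

View pics/w9.png

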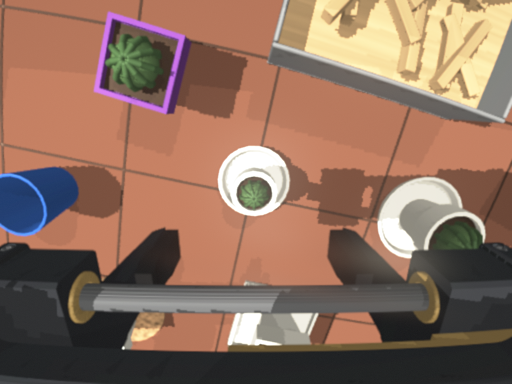

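The small round pot is centred on its round saucer at (254,185). Next I'll fetch the small square pot from the mat.

```bash
python3 -m pendant '1 -10 -9 0 0 0 0;1 -20 -19 0 0 0 0;1 -22 -21 0 0 0 0;1 -22 -21 0 0 0 0;1 -22 -21 0 0 0 0' >/dev/null
python3 -m pendant '1 -22 -21 0 0 0 0;1 -22 -21 0 0 0 0;1 -22 -21 0 0 0 0;1 -16 -15 0 0 0 0;1 -8 -8.4 0 0 0 0' >/dev/null
python3 -m pendant '1 0 0 20 0 0 0;1 0 0 20 0 0 0;1 0 0 0 0 0 0;1 0 0 0 0 0 0' >/dev/null
python3 -c "from h import *; to(453,209.7,50.5,12)"
```

```text
t=44.60 pos [450.6 209.3 137.4] yaw 12.2 gap 1.003 F [ 0.2 -0.4  0.8] shift [ 2.8  0.1 86.9] turn [0.  0.2 0.2]
```

```bash
python3 -m pendant '1 2 0 15 0 0 0;1 0 0 25 0 0 0;1 0 0 20 0 0 0;1 0 0 12 0 0 0;1 0 0 6 0 0 0' >/dev/null
python3 -m pendant '1 0 0 2 0 0 0;1 0 0 0 0 0 0;1 0 0 0 0 0 0;1 0 0 0 0 0 0' >/dev/null
python3 -c "from h import *; to(453,209.7,50.5,12)"
```

```text
t=45.35 pos [454.5 210.3  60. ] yaw 12.2 gap 1.000 F [ 0.6  0.4 -0.1] shift [-1.6  0.3  9.5] turn [ 0.  -0.1  0.2]
```

```bash
python3 -m pendant '1 -1.3 .3 4 0 0 0;1 0 0 3 0 0 0;1 0 0 1.5 0 0 0;1 0 0 0 0 0 0;1 0 0 0 0 0 0' | grep pos
python3 -m pendant '0.35 0 0 0 0 0 0;0.35 0 0 0 0 0 0;0.35 0 0 0 0 0 0;0.35 0 0 0 0 0 0;0.35 0 0 0 0 0 0' 12 >/dev/null
python3 -m pendant '0.35 0 0 0 0 0 0;0.35 0 0 0 0 0 0;0.35 0 0 0 0 0 0;.35 0 0 0 0 0 0'
python3 -m pendant '0.35 0 0 -5 0 0 0;0.35 0 0 -10 0 0 0;0.35 0 0 -15 0 0 0;.35 0 0 -20 0 0 0;.35 0 0 -25 0 0 0' >/dev/null
python3 -m pendant '.35 0 0 -25 0 0 0;.35 0 0 -20 0 0 0;.35 0 0 -15 0 0 0;.35 0 0 0 0 0 0'
python3 -c "from h import *; to(468.5,-231,190,12.2)"
```

```text
position: [0.4522, 0.2096, 0.0503]
time: 46.52
position: [0.4524, 0.2096, 0.0505]
tcp_rot: [0.994, 0.107, 0.0, 0.0]
ft_force: [-0.5, -0.1, 0.5]
finger_gap: 0.497
grip_force: 12.0
time: 47.27
position: [0.4545, 0.2101, 0.1898]
tcp_rot: [0.994, 0.107, 0.004, -0.0]
ft_force: [1.1, -0.4, -0.3]
finger_gap: 0.497
grip_force: 12.0
t=47.27 pos [454.5 210.1 189.8] yaw 12.3 gap 0.497 F [ 1.1 -0.4 -0.3] shift [-79.9 434.1  -0.7] turn [ 0.  -0.4  0.1]
```

```bash
python3 -m pendant '.35 -1 7 0 0 0 0;.35 -3 15 0 0 0 0;.35 -4.5 24 0 0 0 0;.35 -4.5 24 0 0 0 0;.35 -4.5 24 0 0 0 0' >/dev/null
python3 -m pendant '.35 -4.5 24 0 0 0 0;.35 -4.5 24 0 0 0 0;.35 -4.5 24 0 0 0 0;.35 -4.5 24 0 0 0 0;.35 -4.5 24 0 0 0 0' >/dev/null
python3 -m pendant '.35 -4.5 24 0 0 0 0;.35 -4.5 24 0 0 0 0;.35 -4.5 24 0 0 0 0;.35 -4.5 24 0 0 0 0;.35 -4.5 24 0 0 0 0' >/dev/null
python3 -m pendant '.35 -4.5 24 0 0 0 0;.35 -4.5 24 0 0 0 0;.35 -4 18 0 0 0 0;.35 -2 10 0 0 0 0;.35 0 0 0 0 0 -3' >/dev/null
python3 -m pendant '.35 0 0 0 0 0 -6;.35 0 0 0 0 0 -6;.35 0 0 0 0 0 -6;.35 0 0 0 0 0 -6;.35 0 0 0 0 0 -6' >/dev/null
python3 -m pendant '.35 0 0 0 0 0 -6;.35 0 0 0 0 0 -4;.35 0 0 0 0 0 -2;.35 0 0 0 0 0 0;.35 0 0 0 0 0 0' >/dev/null
python3 -c "from h import *; to(468.5,-231.4,49.5,57.1)"
```

```text
t=49.77 pos [ 463.  -206.9  184.5] yaw 57.2 gap 0.496 F [-0.1  0.3 -1.3] shift [-17.6  18.2 135. ] turn [-0.1 -0.   0.1]
```

```bash
python3 -m pendant '.35 -5 5 0 0 0 0;.35 -8 8 10 0 0 0;.35 -4.5 5 20 0 0 0;.35 0 0 25 0 0 0;.35 0 0 25 0 0 0' >/dev/null
python3 -m pendant '.35 0 0 20 0 0 0;.35 0 0 12 0 0 0;.35 0 0 8 0 0 0;.35 0 0 3 0 0 0;.35 0 0 0 0 0 0' >/dev/null
python3 -m pendant '.35 0 0 0 0 0 0;.35 0 0 0 0 0 0' >/dev/null
python3 -c "from h import *; to(468.5,-231.4,49.5,57.1)"
```

```text
t=50.77 pos [ 470.  -232.6   63.6] yaw 57.2 gap 0.496 F [ 0.2 -1.3 -1.5] shift [ 0.2 -1.9 14.1] turn [0.1 0.  0.1]
```

```bash
python3 -m pendant '.35 0 -1.5 4 0 0 0;.35 0 0 3 0 0 0;.35 0 0 2 0 0 0;.35 0 0 0 0 0 0;.35 0 0 0 0 0 0' | egrep 'pos|ft'
python3 -m pendant '.35 0 0 2 0 0 0;.35 0 0 1 0 0 0;.35 0 0 .5 0 0 0;.35 0 0 0 0 0 0;.35 0 0 0 0 0 0' | egrep 'pos|ft'
python3 -c "from h import *; to(468.5,-231.4,49.5,57.1)"
```

```text
position: [0.4678, -0.2311, 0.0533]
ft_force: [-0.2, 0.2, -0.6]
position: [0.4679, -0.2311, 0.0499]
ft_force: [0.7, -0.2, -1.5]
t=51.60 pos [ 467.9 -231.1   49.9] yaw 57.2 gap 0.499 F [ 0.7 -0.2 -1.5] shift [0.1 0.6 0.4] turn [-0.  -0.   0.1]
```

```bash
for i in 1 2 ; do python3 -m pendant '.35 0 0 .5 0 0 0;.35 0 0 0 0 0 0;.35 0 0 0 0 0 0' | egrep 'pos|ft'; done
```

```text
position: [0.468, -0.2312, 0.0495]
ft_force: [-0.2, 0.6, -0.9]
position: [0.4681, -0.2312, 0.0494]
ft_force: [-1.7, 1.1, 5.0]
```

```bash
python3 -m pendant '.5 0 0 -.4 0 0 0;.7 0 0 0 0 0 0;.8 0 0 0 0 0 0;.9 0 0 0 0 0 0;1 0 0 0 0 0 0' >/dev/null
python3 -m pendant '1 0 0 -10 0 0 0;1 0 0 -25 0 0 0;1 0 0 -35 0 0 0;1 0 0 -35 0 0 0;1 0 0 -35 0 0 0' >/dev/null
python3 -m pendant '1 0 0 0 0 0 0;1 0 0 0 0 0 0'|grep pos
python3 - <<'E'
from wr import *
s,d,T=shot('w10')
d=ctrl.snapshot('scene'); cv2.imwrite('pics/scene1.png',cv2.resize(d['color'][...,::-1],(800,600)))
E
python3 sauc.py w10 SS
```

```text
position: [0.4693, -0.2322, 0.1925]
w10 SS saucer (array([ 468.7, -230.3]), array([80.1, 80. ]), 57.1) (array([ 468.2, -228.7]), 104.8) pot (array([ 469.5, -231. ]), array([44. , 44.1]), 57.2) (array([ 470.8, -231.6]), 56.2) z [0.0579 0.072 ]
```

View pics/scene1.png

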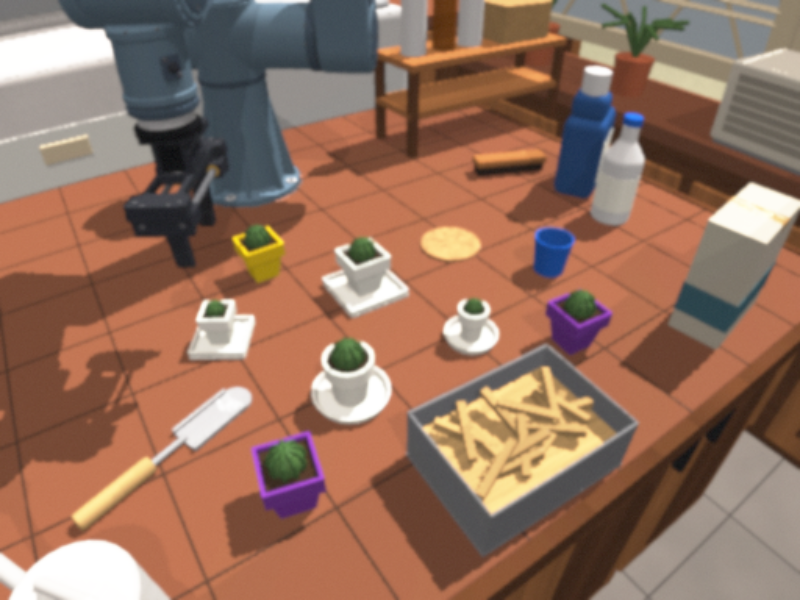

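View pics/w10.png

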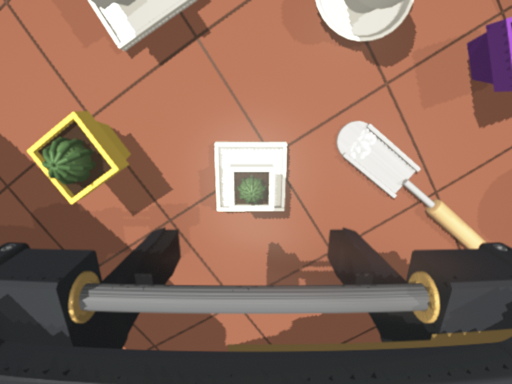

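The scene picture shows all four pots upright on matching saucers: (362,268), (350,375), (473,320) and (217,325). The cup at (553,252) and the look-alikes have not moved. The wrist picture shows the small square pot centred and aligned at (251,180). I'll hand it in.

```bash
python3 -c "
from cell import ctrl
print(ctrl.finish_job())"
```

```text
the job is handed in; nothing more can be done
None
```

All four pots stand upright on their matching saucers, within about 1 mm of the middle (large square pot about 3 mm off), the cup was left alone, and the job was handed in at about 53 s.

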